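# Put the packing-desk supplies back in their own trays

### The job

The tape roll, the square tin and the stapler have ended up in each other's trays: move them round so that the round tape roll lies flat in the middle of the round tray, the square tin stands upright in the middle of the square tray with its sides parallel to the tray's, and the long stapler stands on its base in the middle of the long tray, lengthwise. The empty sheet of cardboard is free for parking one of them on the way. Leave the glue jar, the mug and the two books where they are.

Things in the scene. Friction and masses are not known exactly. Their poses are not given: they have to be found in the camera images.
- tape_roll: Loose roll of tan packing tape lying flat (axis upright): ring 60 mm outside diameter, 48 mm high, hole 27 mm wide, about 0.12 kg. Origin: centre of its underside; z up along its axis. Grip it across the outside.
- tin: Loose square metal tin with a closed lid, 56 x 56 mm, 48 mm high (the lid is the upper 20 mm; below it the tin is 53 mm square), about 0.16 kg. Origin: centre of its underside; x and y parallel to its sides, z up.
- stapler: Loose black desk stapler standing on its base, 112 mm long (its x axis, nose at +x), base 34 mm wide and 8 mm high, whole height 48 mm; the upper part, from 28 to 48 mm above the underside, is 28 mm wide (along y) and 106 mm long. About 0.24 kg. Origin: centre of its underside.
- round_tray: Fixed round grey plastic tray, 138 mm diameter, floor 3 mm thick, low rim 6 mm high and 3 mm thick: home of the tape roll. Origin: centre of its underside, on the table; z up. At the start the tin stands in it.
- square_tray: Fixed square grey plastic tray, 130 x 130 mm outside, floor 3 mm thick, low rim 6 mm high and 3 mm thick: home of the tin. Origin: centre of its underside, on the table; x and y parallel to its sides. At the start the stapler stands in it.
- long_tray: Fixed long grey plastic tray, 160 mm (its x axis) x 84 mm (y) outside, floor 3 mm thick, low rim 6 mm high and 3 mm thick: home of the stapler. Origin: centre of its underside, on the table. At the start the tape roll lies in it.
- card_sheet: Fixed flat sheet of brown cardboard, 120 x 120 mm, 3 mm thick, without a rim, empty: the free parking spot. Origin: centre of its underside, on the table.
- glue_jar: Loose small jar with a black lid, 48 mm diameter, 65 mm high. Bystander, leave alone. Origin: centre of its underside.
- mug: Loose blue glazed mug, 80 mm diameter, 90 mm high, handle towards its +y. Bystander, leave alone. Origin: centre of its underside.
- book_pair: Two small paperbacks lying one on the other (one body), 105 x 148 mm (x, y), 40 mm high. Bystander, leave alone. Origin: centre of the underside.
Things that resemble listed ones, but are neither listed nor needed, are in the scene too. What is shaped like the round_tray but red is not meant.

How it is judged:
By the outcome, as a careful person would: the job done as asked, in the order asked, and still so for the second after the job is handed in, with the robot touching nothing.
It also fails if it takes over 99 s, if anything falls off the work surface, if the arm or the gripper's body presses on something with over 40 N, if the wrist force passes 120 N, or if a joint passes its speed limit or range.

### The arm

A 6-joint arm with a two-finger parallel gripper is mounted at the origin on the work surface. World frame = base frame: x ahead of the robot, y to its left, z up, the work surface at z = 0. Lengths are in m, angles in degrees, forces in N, time in s.
With the tool pointing down it reaches from about 0.3 to 0.75 m from the base axis. Payload 8.5 kg.
Tool frame: the origin (TCP) lies between the finger pads; the fingertips stand 8 mm ahead of it and the grasp point (between the pads) lies 11 mm behind it (arm.finger_overhang is the x of the fingertips in the tool frame, in m); x points along the fingers, y is the direction in which the jaws open and shut, and the axes are right-handed (so a half turn about x gives the same grasp; the last joint's range is limited). The gripper opens to 85 mm and grips with 20 to 120 N. Pads are 22 mm wide; open, the fingers measure 114 mm over their backs; the gripper's body (76 mm by 85 mm) begins 54 mm behind the grasp point. The pads swing forward as they close: fully open they stand 13 mm farther back than shut.
Start: joints at [-88.024, 21.807, 74.336, -0, 83.858, -12.336], TCP at [0.136, -0.533, 0.239] pointing down, gripper open.
Joint ranges: [-178.18, 178.18], [-50.72, 133.34], [12.68, 142.11], [-81.47, 261.47], [9.98, 163.14], [-165.26, 165.26]. Speed limits (degrees/s): [136.94, 136.94, 180, 180, 180, 180].

### API

Orientations are given as a 3x3 rotation matrix whose columns are the frame's x, y, z axes.
In Python, from station import arm, eoat, solver, cams gives the robot as it stands. Calls block until the motion is done:
- arm.move_to(position, orientation): joint-space move of the TCP to a pose.
- arm.movel(position, rotation=None, v=0.15): straight line of the TCP; rotation=None keeps the orientation; v is the mean speed in m/s.
- arm.movej(angles): joint-space move.
- eoat.let_go() and eoat.grab(strength=None): open the fingers fully, or close them until they stop; strength is the grip in N (None keeps the last).
- arm.hold(seconds).
- solver.ik(position, orientation): joint angles nearest the present ones, or None.
- cams.snapshot(name): name is "scene" or "top" or "wrist"; returns the picture (420x560x3 uint8, red, green, blue); there is no depth.
- cams.camera_params(name): a dict with "vertical_fov" (degrees; the focal length in pixels is half the picture's height over the tangent of half this angle, whatever the lens; pixels are square), "cx", "cy" (the principal point, pixels), "view" (4x4, takes a point from world to camera coordinates). Camera axes: x right, y down, z forward; pixel columns grow to the right and rows downward; lengths in m; the calibration is good to about 2 mm. A picture is of the moment at which its call begins: read the wrist's pose just before it. camera_params takes no time and is no camera call; for the wrist camera it gives the pose at the moment of the call.
A pose or a line that the arm cannot do raises arm.MotionError and nothing moves.
- arm.job_done(): hands the job in, once; it reports no verdict.
Readings, each from a call of its own:
- arm.get_clock(): time.
- arm.get_joint_pos(): joint angles.
- arm.get_joint_vel(): joint speeds.
- arm.get_tau(): joint torques, N m.
- arm.get_eef_pos(): TCP position.
- arm.get_tcp_rot(): TCP orientation.
- arm.get_force(): force on the tool from outside, world axes, zero at the start.
- arm.get_wrist_torque(): the same for the moment, N m.
- arm.get_width(): finger opening in m.
Only numpy, scipy, OpenCV 4.12 (cv2) and the standard library are available. Lean on these libraries where they do the work, as an engineer would, in place of code of your own. Each camera call takes 0.05 s, during which the arm holds its last target.

## Working session

There is one attempt and no reset: what is moved stays moved. The work goes in short steps, each a Python script; the robot and the scene stay as the last script left them, time stands still between calls to the robot, and variables do not carry over. Pictures are saved under pics/ and viewed, and the job is handed in when it is done.

```bash
ls; mkdir -p pics
python3 - <<'E'
from station import arm,eoat,solver,cams
import cv2
for n in ["scene","top","wrist"]:
    p=cams.camera_params(n); print(n,p)
    cv2.imwrite(f"pics/a_{n}.png",cams.snapshot(n)[:,:,::-1])
print(arm.get_clock())
E
```

```text
pics
scene {'vertical_fov': 53.926982943147124, 'cx': 279.7435302453424, 'cy': 210.44707590170265, 'view': array([[-0.24759336,  0.96878015,  0.01274926,  0.11216171],
       [ 0.57684854,  0.15797341, -0.80143008, -0.2324785 ],
       [-0.7784236 , -0.19107437, -0.59795258,  1.42157041],
       [ 0.        ,  0.        ,  0.        ,  1.        ]])}
top {'vertical_fov': 48.99211448796302, 'cx': 281.4517444953062, 'cy': 208.39030325411, 'view': array([[-0.00281655, -0.99998335,  0.00503677,  0.00430215],
       [-0.99340327,  0.00222053, -0.1146517 ,  0.46589013],
       [ 0.11463861, -0.00532647, -0.99339298,  1.4101041 ],
       [ 0.        ,  0.        ,  0.        ,  1.        ]])}
wrist {'vertical_fov': 64.58892300744314, 'cx': 285.2180509943497, 'cy': 208.96226634718212, 'view': array([[ 2.46287624e-01, -9.69196486e-01, -7.59875727e-04,
        -5.48784458e-01],
       [-9.18569709e-01, -2.33672527e-01,  3.18789648e-01,
        -3.96892539e-02],
       [-3.09147368e-01, -7.78159462e-02, -9.47825186e-01,
         3.81811602e-01],
       [ 0.00000000e+00,  0.00000000e+00,  0.00000000e+00,
         1.00000000e+00]])}
0.15
```

View pics/a_scene.png

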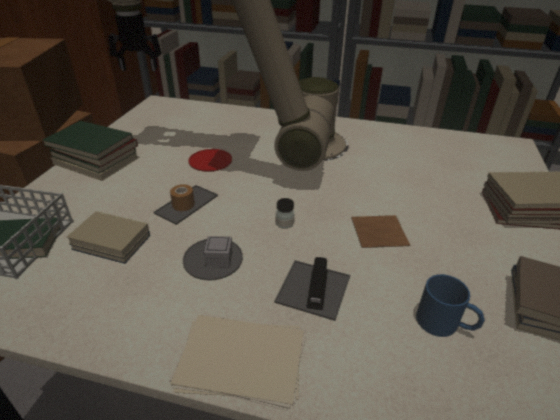

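View pics/a_top.png

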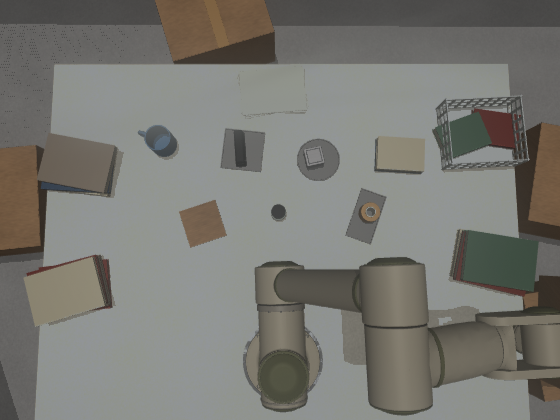

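View pics/a_wrist.png

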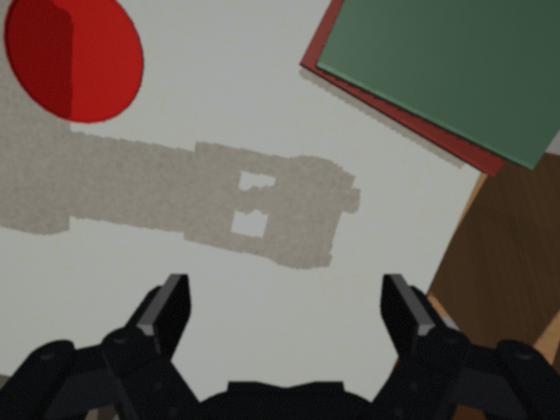

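```bash
cat > h.py <<'E'
import numpy as np, cv2
def fp(p): return 210/np.tan(np.radians(p["vertical_fov"]/2))
def p2w(p,uv,z):
    f=fp(p); R=p["view"][:3,:3]; t=p["view"][:3,3]
    C=-R.T@t; d=R.T@np.array([(uv[0]-p["cx"])/f,(uv[1]-p["cy"])/f,1.])
    return C+d*(z-C[2])/d[2]
def w2p(p,X):
    c=p["view"][:3,:3]@np.asarray(X,float)+p["view"][:3,3]; f=fp(p)
    return np.array([p["cx"]+f*c[0]/c[2],p["cy"]+f*c[1]/c[2]])
def ortho(p,img,x0,x1,y0,y1,z,s=0.001):
    # up = +x, left = +y ; col = (y1-y)/s , row=(x1-x)/s
    W=int((y1-y0)/s);H=int((x1-x0)/s)
    src=np.float32([w2p(p,(x,y,z)) for x,y in [(x1,y1),(x1,y0),(x0,y0),(x0,y1)]])
    M=cv2.getPerspectiveTransform(src,np.float32([(0,0),(W,0),(W,H),(0,H)]))
    return cv2.warpPerspective(img,M,(W,H),flags=cv2.INTER_CUBIC)
def rot(a):
    """tool down, jaw axis y at angle a (deg) in world xy"""
    a=np.radians(a); x=np.array([0,0,-1.]); y=np.array([np.cos(a),np.sin(a),0]); return np.column_stack([x,y,np.cross(x,y)])
E
python3 - <<'E'
from station import cams
from h import *
p=cams.camera_params("top")
im=cv2.imread("pics/a_top.png")
for n,uv,z in [("tape",(370,212),.051),("tin",(314,157),.051),("stapler",(240,149),.051),("round",(318,160),.006),("sq",(243,150),.006),("long",(366,216),.006),("card",(203,223),.003),("jar",(278,212),.065),("book",(400,154),.04)]:
    print(n,p2w(p,uv,z).round(3))
c=cv2.resize(im[100:260,170:440],None,fx=2.9,fy=2.9,interpolation=cv2.INTER_CUBIC)
cv2.imwrite("pics/b_crop.png",cv2.convertScaleAbs(c,alpha=1.5))
E
```

```text
tape [ 0.451 -0.268  0.051]
tin [ 0.624 -0.098  0.051]
stapler [0.649 0.132 0.051]
round [ 0.624 -0.114  0.006]
sq [0.657 0.126 0.006]
long [ 0.443 -0.264  0.006]
card [0.423 0.251 0.003]
jar [0.45  0.014 0.065]
book [ 0.635 -0.369  0.04 ]
```

View pics/b_crop.png

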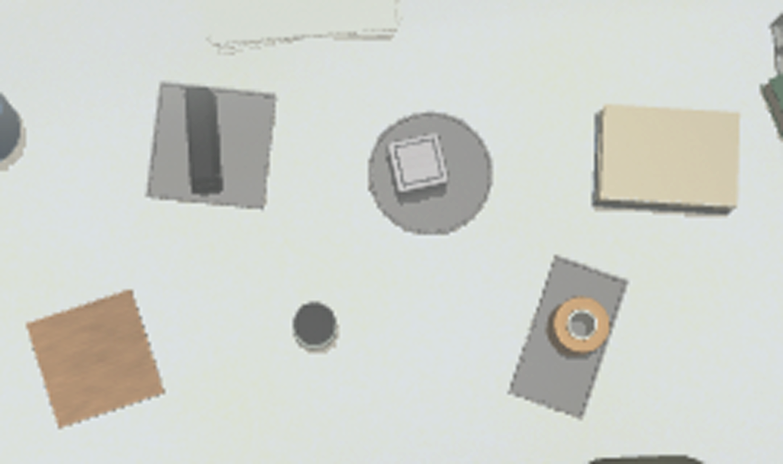

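Run:
```python
from station import arm,cams,solver
from h import *
p=cams.camera_params("wrist");R=p["view"][:3,:3];C=-R.T@p["view"][:3,3]
T=arm.get_tcp_rot();P=arm.get_eef_pos()
print(T.round(3));print("cam in tool",T.T@(C-P),"axes",(T.T@R.T).round(3))
q0=arm.get_joint_pos()
def aim(x,y,a,z):
    Rt=rot(a); Rc=Rt@(T.T@R.T); off=Rt@(T.T@(C-P))
    # TCP such that the optical axis hits (x,y,0.03)
    h=z+off[2]-.03; d=Rc[:,2]; d=d/-d[2]*h
    return np.array([x,y,0])-np.array([off[0]+d[0],off[1]+d[1],-z])
for n,x,y in [("tape",.445,-.265),("tin",.624,-.11),("st",.655,.128),("card",.423,.25)]:
  for a in range(-180,180,15):
    t=aim(x,y,a,.27)
    q=solver.ik(t,rot(a))
    if q is not None and abs(q-q0).max()<160: print(n,a,t.round(3),np.round(q).astype(int))
```

```text
[[-0.     0.247 -0.969]
 [ 0.001 -0.969 -0.247]
 [-1.    -0.001 -0.   ]]
cam in tool [-0.13531495 -0.00077296 -0.08355055] axes [[-0.    -0.319  0.948]
 [ 1.    -0.001  0.   ]
 [ 0.001  0.948  0.319]]
tape -180 [ 0.444 -0.308  0.27 ] [-47  20  72   0  88 133]
tape -165 [ 0.455 -0.307  0.27 ] [-46  21  71   0  88 119]
tape -150 [ 0.466 -0.302  0.27 ] [-45  21  70   0  89 105]
tape -135 [ 0.475 -0.296  0.27 ] [-44  22  69   0  89  91]
tape -120 [ 0.482 -0.287  0.27 ] [-43  22  69   0  89  77]
tape -105 [ 0.486 -0.277  0.27 ] [-42  22  69   0  89  63]
tape -90 [ 0.488 -0.266  0.27 ] [-41  21  70   0  89  49]
tape -75 [ 0.487 -0.255  0.27 ] [-40  21  71   0  88  35]
tape -60 [ 0.482 -0.244  0.27 ] [-39  20  72   0  88  21]
tape -45 [ 0.476 -0.235  0.27 ] [-39  19  74   0  87   6]
tape -30 [ 0.467 -0.228  0.27 ] [-39  18  76   0  87  -9]
tape -15 [ 0.457 -0.224  0.27 ] [-39  16  77   0  86 -24]
tape 0 [ 0.446 -0.222  0.27 ] [-40  15  79   0  86 -40]
tape 15 [ 0.435 -0.223  0.27 ] [-41  14  80   0  85 -56]
tape 30 [ 0.424 -0.228  0.27 ] [-42  14  81   0  85 -72]
tape 45 [ 0.415 -0.234  0.2
[... 3051 characters left out ...]
15 [0.435 0.291 0.27 ] [21 18 75  0 87 36]
card 0 [0.424 0.293 0.27 ] [21 17 76  0 87 21]
card 15 [0.413 0.292 0.27 ] [22 16 78  0 86  7]
card 30 [0.402 0.287 0.27 ] [22 15 79  0 86 -8]
card 45 [0.393 0.281 0.27 ] [ 21  14  81   0  85 -24]
card 60 [0.386 0.272 0.27 ] [ 21  13  83   0  85 -39]
card 75 [0.382 0.262 0.27 ] [ 20  12  84   0  84 -55]
card 90 [0.38  0.251 0.27 ] [ 18  11  85   0  84 -72]
card 105 [0.381 0.24  0.27 ] [ 17  10  86   0  84 -88]
card 120 [0.386 0.229 0.27 ] [  16   10   86    0   84 -104]
card 135 [0.392 0.22  0.27 ] [  14   10   86    0   84 -121]
card 150 [0.401 0.213 0.27 ] [  13   11   85    0   84 -137]
card 165 [0.411 0.209 0.27 ] [  12   11   84    0   84 -153]
```

Run:
```python
from station import arm,cams,solver
from h import *
p=cams.camera_params("wrist");R=p["view"][:3,:3];C=-R.T@p["view"][:3,3]
T=arm.get_tcp_rot();P=arm.get_eef_pos()
def aim(x,y,a,z):
    Rt=rot(a); Rc=Rt@(T.T@R.T); off=Rt@(T.T@(C-P))
    h=z+off[2]-.03; d=Rc[:,2]; d=d/-d[2]*h
    return np.array([x,y,0])-np.array([off[0]+d[0],off[1]+d[1],-z])
import pickle
out={}
for n,x,y,a in [("st",.655,.128,0),("tin",.624,-.11,-15),("tape",.445,-.265,-30)]:
    arm.move_to(aim(x,y,a,.23),rot(a)); arm.hold(.2)
    p=cams.camera_params("wrist"); im=cams.snapshot("wrist")[:,:,::-1].copy()
    out[n]=(p,im); cv2.imwrite(f"pics/w_{n}.png",im)
    o=ortho(p,im,x-.12,x+.12,y-.12,y+.12,.009,.0004)
    cv2.imwrite(f"pics/o_{n}.png",o)
pickle.dump(out,open("w.pkl","wb"))
print(arm.get_clock())
a=[cv2.imread(f"pics/w_{n}.png") for n in("st","tin","tape")]
```

```text
5.8083
```

View pics/w_st.png

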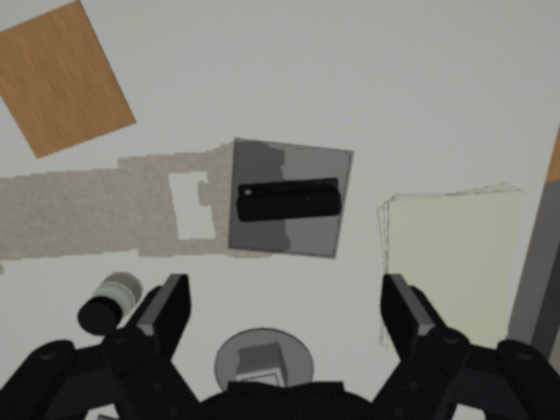

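View pics/w_tin.png

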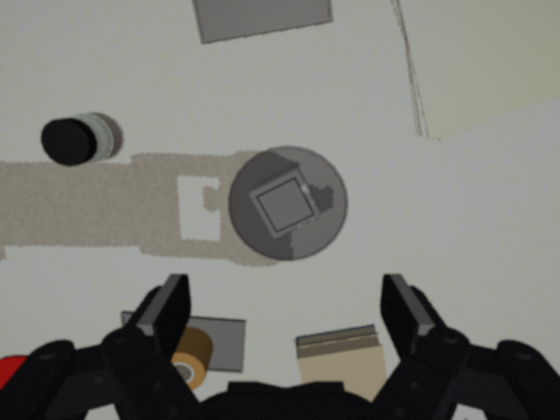

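View pics/w_tape.png

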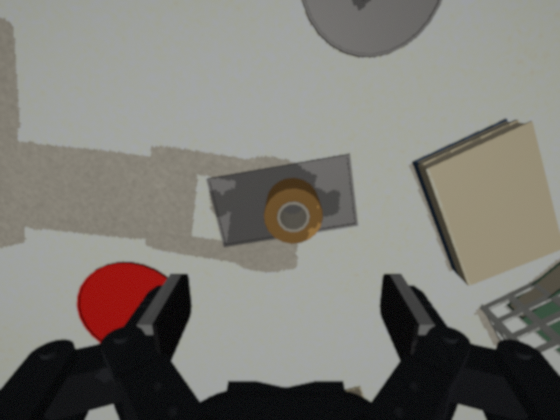

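Run:
```python
from h import *
for n,(u0,v0,w,h) in dict(st=(220,130,140,135),tin=(220,140,135,125),tape=(200,145,165,110)).items():
    im=cv2.imread(f"pics/w_{n}.png")[v0:v0+h,u0:u0+w]
    c=cv2.resize(im,None,fx=4.4,fy=4.4,interpolation=cv2.INTER_CUBIC)
    c=cv2.convertScaleAbs(c,alpha=2.2)
    for k in range(0,w,20): cv2.line(c,(int(k*4.4),0),(int(k*4.4),8),(0,0,255),1); cv2.putText(c,str(u0+k),(int(k*4.4),20),0,.4,(0,0,255))
    for k in range(0,h,20): cv2.line(c,(0,int(k*4.4)),(8,int(k*4.4)),(0,0,255),1); cv2.putText(c,str(v0+k),(10,int(k*4.4)+4),0,.4,(0,0,255))
    cv2.imwrite(f"pics/c_{n}.png",c)
```

```text
(no output)
```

View pics/c_st.png

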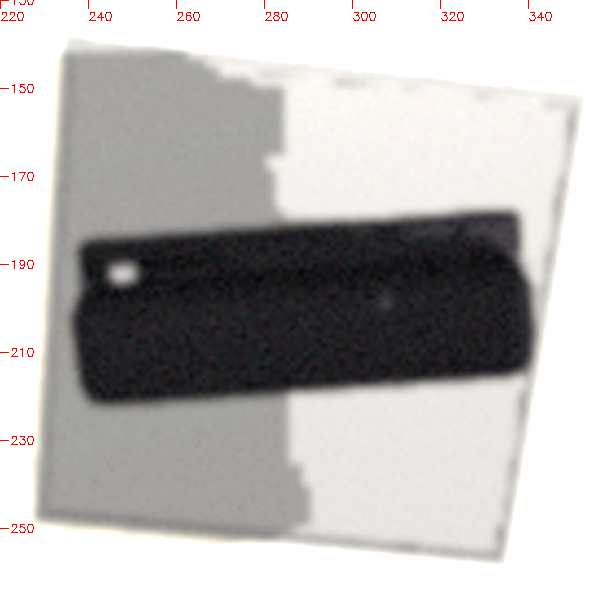

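View pics/c_tin.png

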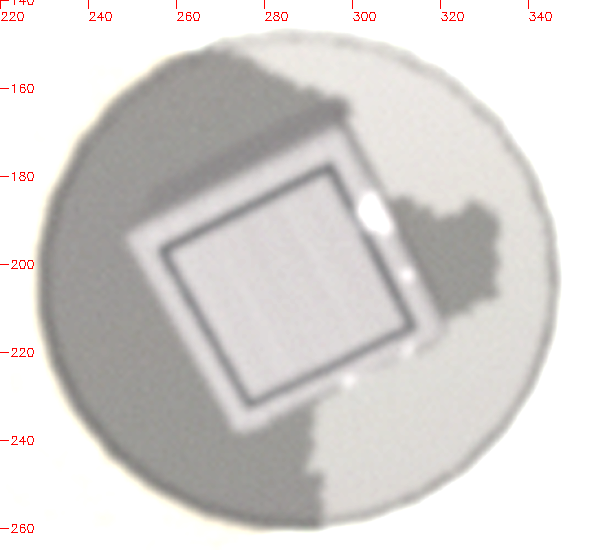

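View pics/c_tape.png

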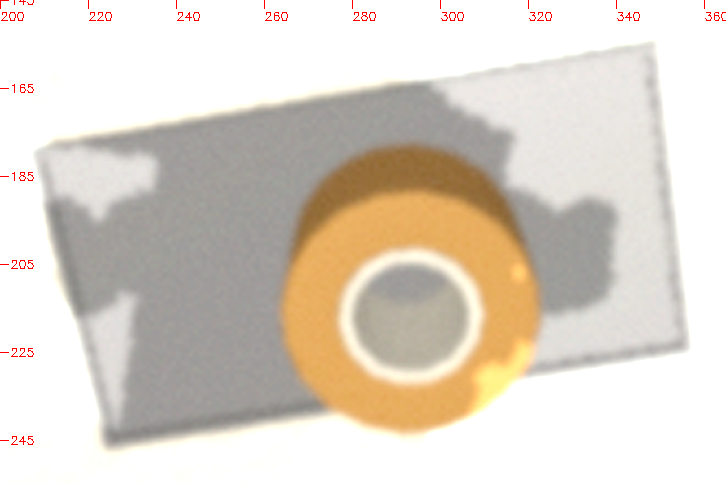

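Run:
```python
from h import *
import pickle
W=pickle.load(open("w.pkl","rb"))
O=dict(st=(220,130),tin=(220,140),tape=(200,145))
def pts(n,L,z): return np.array([p2w(W[n][0],(u/4.4+O[n][0]-.4,v/4.4+O[n][1]-.4),z)[:2] for u,v in L])
def quad(name,P):
    e=np.roll(P,-1,0)-P; print(name,"c",P.mean(0).round(4),"sides",np.linalg.norm(e,axis=1).round(4),"ang",np.degrees(np.arctan2(e[:,1],e[:,0])).round(1))
for z in(.006,.009):
  quad("sq",pts("st",[(66,44),(580,97),(500,560),(40,518)],z))
  quad("long",pts("tape",[(40,150),(652,44),(688,348),(107,446)],z))
quad("tinlid",pts("tin",[(127,238),(340,122),(440,330),(240,432)],.051))
quad("tingroove",pts("tin",[(162,250),(332,165),(413,327),(250,405)],.051))
for nm,L,z in [("tape out l r t b",[(281,312),(541,312),(411,190),(411,433)],.051),("ring",[(338,315),(484,315),(411,248),(411,383)],.051),]:
    P=pts("tape",L,z);print(nm,P[:2].mean(0).round(4),P[2:].mean(0).round(4),np.linalg.norm(P[0]-P[1]).round(4),np.linalg.norm(P[2]-P[3]).round(4))
P=pts("tin",[(38,280),(557,275),(297,30),(297,530)],.006);print("round",P[:2].mean(0),P[2:].mean(0),np.linalg.norm(P[0]-P[1]),np.linalg.norm(P[2]-P[3]))
A=pts("st",[(90,402),(525,372)],.051);B=pts("st",[(82,242),(518,213)],.011);E=pts("st",[(73,320),(533,310)],.045)
for nm,Q,off in(("top",A,14),("base",B,17),("ends",E,0)):
    d=Q[1]-Q[0];l=np.linalg.norm(d);d/=l; print(nm,Q.mean(0),l,np.degrees(np.arctan2(d[1],d[0])), "perp dist->", Q.mean(0)+off/1000*np.array([-d[1],d[0]])*(1), Q.mean(0)-off/1000*np.array([-d[1],d[0]]))
# tray contours
for n in("tin",):
    p,im=W[n]; g=cv2.GaussianBlur(im,(0,0),.7)
    # ellipse fit on edge pts from radial scan of gradient
    c=np.array([287,203.]);P=[]
    gg=g.mean(2)
    for a in np.arange(0,360,3):
        d=np.array([np.cos(np.radians(a)),np.sin(np.radians(a))]); r=np.arange(48,70,.25)
        v=cv2.remap(gg.astype(np.float32),np.float32([c[0]+r*d[0]]),np.float32([c[1]+r*d[1]]),1)[0]
        k=np.argmax(v[8:]-v[:-8])+4; P.append(p2w(p,c+r[k]*d,.006)[:2])
    P=np.array(P)
    from scipy.optimize import least_squares
    s=least_squares(lambda q:np.hypot(P[:,0]-q[0],P[:,1]-q[1])-q[2],[.62,-.11,.069],loss="soft_l1",f_scale=.001)
    print("round fit",s.x, np.abs(s.fun).mean())
```

```text
sq c [0.659  0.1275] sides [0.1261 0.1267 0.1254 0.1269] ang [ -5.9 -96.3 174.1  83.9]
long c [ 0.4454 -0.2639] sides [0.1546 0.0813 0.1572 0.0825] ang [ -20.  -109.8  160.4   68.4]
sq c [0.659  0.1284] sides [0.125  0.1257 0.1244 0.1258] ang [ -5.9 -96.3 174.1  83.9]
long c [ 0.4459 -0.263 ] sides [0.1534 0.0806 0.1558 0.0818] ang [ -20.  -109.8  160.4   68.4]
tinlid c [ 0.6285 -0.0973] sides [0.0541 0.0535 0.0524 0.0532] ang [  14.1  -79.  -166.1  102.8]
tingroove c [ 0.6288 -0.0986] sides [0.0426 0.0422 0.042  0.0422] ang [  12.2  -78.4 -167.7  102.4]
tape out l r t b [ 0.4538 -0.2687] [ 0.4535 -0.2694] 0.0594 0.059
ring [ 0.4535 -0.2694] [ 0.4533 -0.2697] 0.0334 0.0328
round [ 0.6278957  -0.11039798] [ 0.62662454 -0.11479082] 0.13378189527625575 0.1357637571995258
top [0.66111591 0.12488575] 0.09984470763536094 4.086836222048552 perp dist-> [0.66011815 0.13885015] [0.66211366 0.11092135]
base [0.65970964 0.15247276] 0.10873609020361671 3.800223702544015 perp dist-> [0.65858292 0.16943538] [0.66083637 0.13551014]
ends [0.66023872 0.14029195] 0.10558853987124615 1.19304718795567 perp dist-> [0.66023872 0.14029195] [0.66023872 0.14029195]
round fit [ 0.62723638 -0.11463536  0.06837452] 0.0003049391129600972
```

```bash
cat >> h.py <<'E'
from station import arm,eoat,solver,cams
def go(x,y,a,z):
    q0=np.array(arm.get_joint_pos()); best=None
    for b in (a,a+180):
        q=solver.ik(np.array([x,y,z]),rot(b))
        if q is None: continue
        q=np.array(q)
        c=abs(q-q0).max()+ (1000 if abs(q[5])>155 else 0)
        if best is None or c<best[0]: best=(c,b)
    arm.move_to(np.array([x,y,z]),rot(best[1])); return best[1]
def pick(x,y,a,z,F):
    go(x,y,a,.16); arm.movel(np.array([x,y,z]),v=.12); eoat.grab(F); w=arm.get_width()
    arm.movel(np.array([x,y,.18]),v=.15); print("width",w,arm.get_width(),"f",np.round(arm.get_force(),1),"t",arm.get_clock())
def place(x,y,a,z):
    b=go(x,y,a,.18); arm.movel(np.array([x,y,.05]),v=.15); arm.movel(np.array([x,y,z]),v=.05); arm.hold(.2)
    print("b",b,"f",np.round(arm.get_force(),1)); eoat.let_go(); arm.movel(np.array([x,y,.18]),v=.15); print("t",arm.get_clock())
def snap(n,cam):
    p=cams.camera_params(cam); im=cams.snapshot(cam)[:,:,::-1].copy(); cv2.imwrite(f"pics/{n}.png",im)
    import pickle; pickle.dump((p,im),open(f"{n}.pkl","wb")); return p,im
E
python3 - <<'E'
from h import *
pick(.4535,-.2694,-30,.022,40)
snap("held_tape","wrist")
E
```

```text
width 0.06018490910574106 0.05982068097293704 f [ 0.3  0.2 -1.5] t 9.0833
```

View pics/held_tape.png

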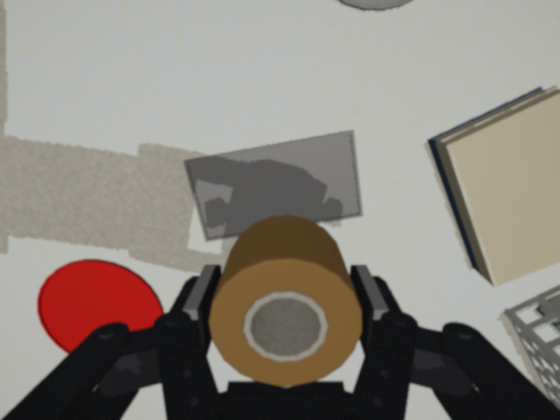

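Run:
```python
from h import *
import pickle
p,im=pickle.load(open("held_tape.pkl","rb"))
P=np.array([p2w(p,uv,.006)[:2] for uv in [(185.5,159),(352.5,130.5),(361,214.5),(206,241)]])
e=np.roll(P,-1,0)-P; print(P.mean(0),np.linalg.norm(e,axis=1),np.degrees(np.arctan2(e[:,1],e[:,0])))
place(.426,.251,20,.0225)
# then pick the stapler
pick(.6603,.1372,94,.030,60)
snap("held_st","wrist")
```

```text
[ 0.44570822 -0.26383536] [0.15624768 0.08202791 0.15750398 0.08438926] [ -20.48056747 -110.51103023  160.37491973   68.64875127]
b 20 f [-3.5 -2.2 12.2]
t 14.5167
width 0.02709339847680659 0.02711162279129063 f [ 0.6  0.1 -2.5] t 18.85
```

View pics/held_st.png

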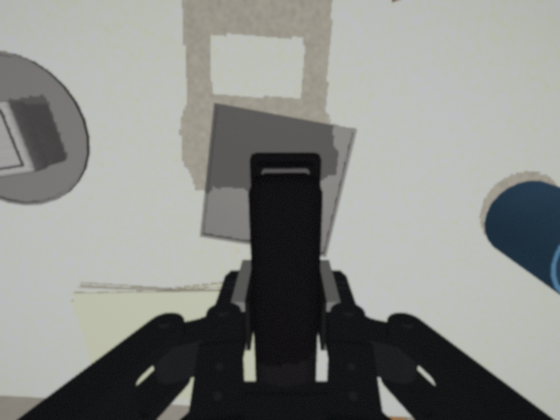

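Run:
```python
from h import *
import pickle
p,im=pickle.load(open("held_st.pkl","rb"))
t=arm.get_eef_pos();T=arm.get_tcp_rot()
for uv in [(251,154),(321,154)]:
    print(T.T@(p2w(p,uv,t[2]-.027+.008)-t))
print(T.round(2))
c=np.array([[.6590,.1275]]);
# square tray from this view
P=np.array([p2w(p,uv,.006)[:2] for uv in [(213.5,104),(355.5,128.5),(201.5,236)]]);print(P[1:].mean(0))
```

```text
[ 0.0191251  -0.01501048 -0.05601211]
[ 0.01912867  0.01753796 -0.05598126]
[[-0.   -0.07  1.  ]
 [-0.    1.    0.07]
 [-1.    0.   -0.  ]]
[0.65915211 0.12758796]
```

Run:
```python
from h import *
place(.4455,-.2637,69.8,.0312)
snap("placed_st","wrist")
pick(.6287,-.0980,12.5+90,.0315,40)
snap("held_tin","wrist")
```

```text
b 69.8 f [ 0.8  0.6 -2.4]
t 24.05
width 0.05523119574385785 0.05529421858173982 f [-0.2  0.8 -1.1] t 27.825
```

View pics/placed_st.png

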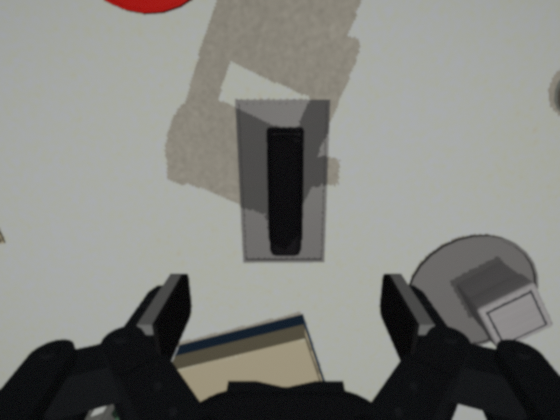

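View pics/held_tin.png

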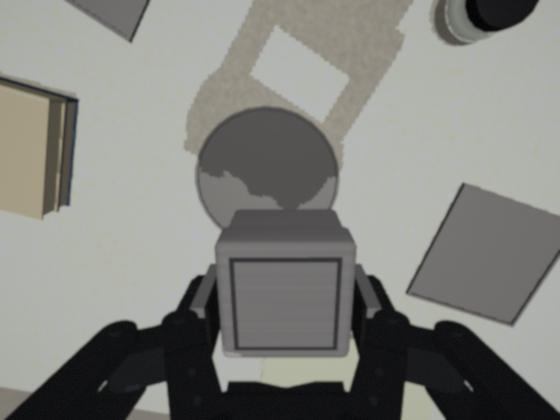

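Run:
```python
from h import *
import pickle
p,im=pickle.load(open("held_tin.pkl","rb"))
t=arm.get_eef_pos();T=arm.get_tcp_rot()
for uv in [(217,246),(355,242),(222,356),(350,355)]:
    print((T.T@(p2w(p,uv,t[2]+.0195)-t)).round(4))
# tray angle from this view
P=[p2w(p,uv,.006)[:2] for uv in [(463,183.5),(407.5,293),(513,325)]]
for d in(P[1]-P[0],P[2]-P[1]): print(np.linalg.norm(d),np.degrees(np.arctan2(d[1],d[0])))
print((P[0]+P[2])/2)
c=cv2.resize(im[200:370,200:370],None,fx=3.5,fy=3.5,interpolation=cv2.INTER_CUBIC);cv2.imwrite("pics/held_tin_c.png",cv2.convertScaleAbs(c,alpha=1.8))
```

```text
[-0.0195 -0.0254 -0.027 ]
[-0.0194  0.0273 -0.0286]
[-0.0196 -0.0267  0.0252]
[-0.0195  0.0287  0.0247]
0.12671103987383991 -5.40444778254306
0.12872406724122337 83.85168652849042
[0.65884637 0.12611801]
```

View pics/held_tin_c.png

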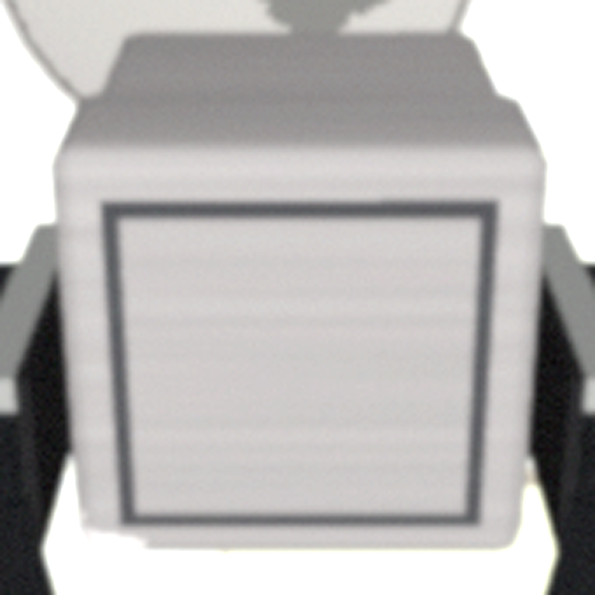

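Run:
```python
from h import *
place(.659,.1275,84,.0318)
snap("placed_tin","wrist")
go(.426,.251,20,.20); snap("tape_card","wrist")
```

```text
b 84 f [-2.9 -0.6  4.6]
t 32.0667
```

View pics/placed_tin.png

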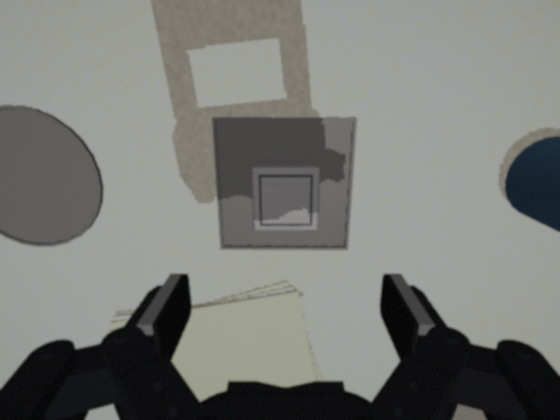

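View pics/tape_card.png

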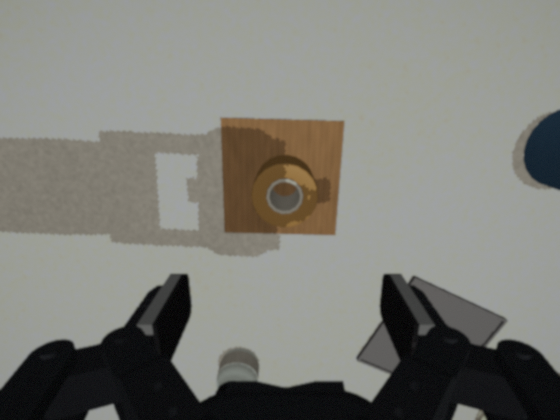

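Run:
```python
from h import *
import pickle
p,im=pickle.load(open("tape_card.pkl","rb"))
c=p2w(p,(285,196),.051); print(c)
if np.hypot(c[0]-.426,c[1]-.251)<.006:
    pick(.426,.251,20,.0225,40)
    place(.6272,-.1146,0,.0232)
    snap("placed_tape","wrist")
```

```text
[0.42808069 0.25038946 0.051     ]
width 0.05986637945430648 0.05970369422961686 f [ 0.2  0.3 -1. ] t 36.5833
b 0 f [-4.5  1.2  6.1]
t 41.6
```

View pics/placed_tape.png

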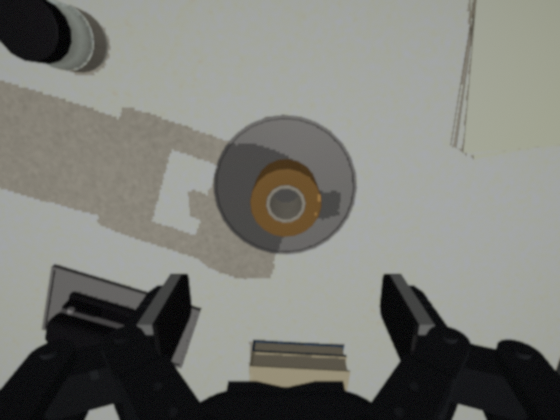

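Run:
```python
from h import *
import pickle
p,_=pickle.load(open("placed_tape.pkl","rb"))
a=(p2w(p,(285.5,204),.051))[:2]
L=[(214,184),(355.5,184),(284.5,115),(284.5,253.5)]
P=np.array([p2w(p,u,.006)[:2] for u in L]); print("tape",a,"tray",P[:2].mean(0),P[2:].mean(0))
p,_=pickle.load(open("placed_tin.pkl","rb"))
P=np.array([p2w(p,u,.006)[:2] for u in [(213,117),(356,117),(348.5,248),(222,249)]]);Q=np.array([p2w(p,u,.051)[:2] for u in [(259.5,175.5),(312,175.5),(311.5,225),(260.5,225.5)]]);print("tin",Q.mean(0),"tray",P.mean(0))
p,_=pickle.load(open("placed_st.pkl","rb"))
P=np.array([p2w(p,u,.006)[:2] for u in [(236.5,99.5),(329.5,99.5),(323.5,262),(244,262)]]);Q=np.array([p2w(p,u,.011)[:2] for u in [(267.5,128),(303.5,128)]]);print("st tray",P.mean(0),"base end",Q.mean(0),"dist",np.linalg.norm(Q.mean(0)-P.mean(0)))
arm.movej([-88.024, 21.807, 74.336, 0, 83.858, -12.336]); arm.hold(.3)
p,im=snap("final_top","top")
c=cv2.resize(im[100:260,130:440],None,fx=2.55,fy=2.55,interpolation=cv2.INTER_CUBIC);cv2.imwrite("pics/final_c.png",cv2.convertScaleAbs(c,alpha=1.5))
snap("final_scene","scene")
print(arm.get_clock())
```

```text
tape [ 0.62802087 -0.11563737] tray [ 0.62731034 -0.11000718] [ 0.62707171 -0.11494793]
tin [0.6592758  0.12895696] tray [0.65913457 0.12807953]
st tray [ 0.44556701 -0.26394058] base end [ 0.39383158 -0.24273436] dist 0.055912951039460285
44.3583
```

View pics/final_c.png

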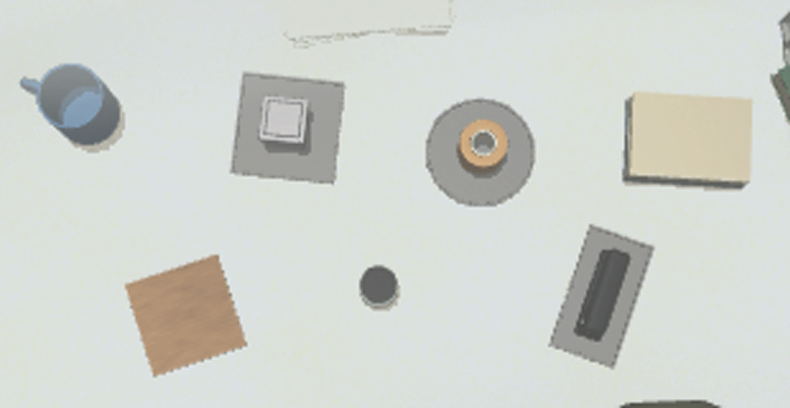

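View pics/final_scene.png

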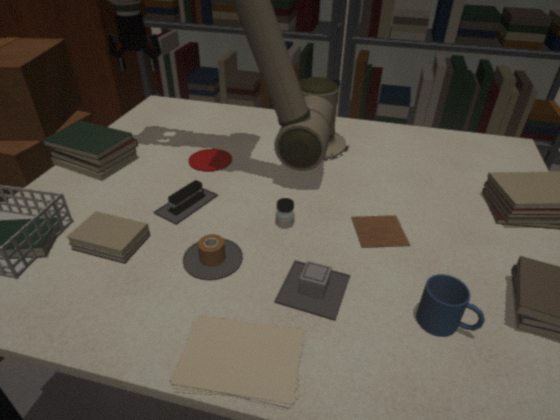

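Run:
```python
from station import arm
arm.job_done(); print(arm.get_clock())
```

```text
the job is handed in; nothing more can be done
the job is handed in; nothing more can be done
```

All three items are in their own trays, and I handed the job in at about 44 s on the robot's clock with the arm clear of everything. I parked the tape roll on the cardboard, moved the stapler to the long tray and the tin to the square tray, then moved the tape roll to the round tray.

| Item | Last check from the wrist camera |
|---|---|
| Tape roll | flat, about 1 mm from the middle of the round tray |
| Tin | upright, about 1 mm from the middle of the square tray, sides parallel by eye |
| Stapler | on its base, lengthwise; its end is 55.9 mm from the long tray's middle (56 mm if perfectly centred) |

The final pictures show the jar, mug and books apparently where they were, and the cardboard empty again.

- **Measured sizes:** tray sides came out up to about 3% under the stated sizes and the tin's lid about 5% under, probably from how I read the edges. I relied on the centres, which agreed between views to within about 2 mm.
- **Round tray centre:** in the last check, the left-right pair of edge points put it about 5 mm off. That pair is a tilted chord rather than a diameter, so I used the top-bottom pair, which matched the earlier circle fit.
- **Placing force:** the tape roll pressed on the cardboard with about 12 N when I parked it, so I set the later ones down slightly higher. The wrist force was 6 N or less at each of those.

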